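# Pin the rack foot from the lower crate

## Robot

A 6-joint arm with a two-finger parallel gripper is mounted at the origin on the work surface. World frame = base frame: x ahead of the robot, y to its left, z up, the work surface at z = 0. Lengths are in m, angles in rad, forces in N, time in s.
With the tool pointing down it reaches from about 0.375 to 0.9 m from the base axis. Payload 3.1 kg.
Tool frame: the origin (TCP) lies at the very end of the fingers, on their centre line; the grasp point (between the pads) lies 19 mm behind it; z points along the fingers, y is the line along which they close (so a half turn about z gives the same grasp; the last joint's range is limited). The gripper opens to 87 mm and grips with 3 to 60 N. Pads are 19 mm wide; open, the fingers measure 117 mm over their backs; the gripper's body (75 mm by 190 mm) begins 51 mm behind the grasp point.
Start: joints at [-1.446, 0.527, 1.433, -0, 1.181, -0.178], TCP at [0.186, -0.597, 0.223] pointing down, gripper open.
Joint ranges: [-3.08, 3.08], [-0.75, 2.2], [0.22, 2.44], [-1.43, 4.57], [0, 2.65], [-2.85, 2.85]. Speed limits (rad/s): [2.79, 2.79, 3.14, 3.14, 3.14, 3.14].

## Interface

Orientations are given as a unit quaternion [w, x, y, z].
In Python, from rig import ctrl gives the robot as it stands.
- The arm moves only by the shell command python3 -m crank 'ROWS' [FORCE]. ROWS is JSON, a list of rows, each an object of numbers: "tx", "ty", "tz": the shift along the world's x, y, z in m; "spin": the turn about the world's z in rad; "hand": the finger opening in m, from 0 to 0.087. In form: [{"tx": .., "ty": .., "tz": .., "spin": .., "hand": ..}, ...]. A call has 1 to 12 rows; each row is the pose to reach, as a shift and turn from the pose commanded when the call began; what a row does not reach only later rows make up. A row lasts 1/8 s, in which the tool goes at most 62.5 mm and 10.7 degrees, less where a joint would pass 70% of its speed; a pose out of reach is approached as far as the arm can. A call with a gripper value outside its range is refused whole. The fingers move at their own pace and stop on an object; FORCE is the grip in N (left out, the last holds). Time passes only in rows, so rows that repeat a pose let the fingers close. It gives the time, the measured TCP pose, the force, the opening and the grip force at its end, in the units of the state.
- ctrl.get_obs(): the state, without advancing time (a new reading comes with each control period).
- ctrl.camera(name): name is "scene" or "top" or "wrist"; returns the picture (400x640x3 uint8, blue, green, red); there is no depth.
- ctrl.calibration(name): a dict with "fov_y" (degrees; the focal length in pixels is half the picture's height over the tangent of half this angle, whatever the lens; pixels are square), "cx", "cy" (the principal point, pixels), "camera_from_world" (4x4, takes a point from world to camera coordinates); the wrist camera has in their place "hand_eye" (4x4, takes a point from camera to tool coordinates, whose origin is the TCP and whose axes are the flange's). Camera axes: x right, y down, z forward; pixel columns grow to the right and rows downward; lengths in m; the calibration is good to about 2 mm. A picture is of the moment at which its call begins: read the wrist's pose just before it. calibration takes no time and is no camera call.
- ctrl.finish_job(): hands the job in; it is judged then, once.
Trained networks look in the newest picture that a camera, given by its name, has taken for a name from the list of things; names that differ only in an ending like _2 or _b are one class to them, and where a whole thing is asked for, a point or a joint stands for the part that bears it (a point fixed in the world has none). Each returns a list of dicts, best first, with "score" (0 to 1); they miss things now and then, are a little off and sometimes report something else, mostly with a low value. They report only what shows in the picture. A call takes as long as a camera call. They do not tell look-alikes from the thing itself.
- ctrl.cut_out(camera, label): "region" (400x640 bool, what is visible of it).
- ctrl.mark_of(camera, label): "centre" ([x, y, z] in m, in world coordinates, good to about 4 mm: a listed point, or the origin of a listed thing).
The state is a dict: "time_s": time; "qpos": joint angles; "qvel": joint speeds; "joint_torque": joint torques, N m; "position": TCP position; "tool_rot": TCP orientation; "contact_force": force on the tool from outside, world axes, zero at the start; "torque": the same for the moment, N m; "finger_gap": opening from 0.0 (shut) to 1.0 (fully open); "finger_force": force on a finger pad.
Only numpy, scipy, OpenCV 4.12 (cv2) and the standard library are available. Lean on these libraries where they do the work, as an engineer would, in place of code of your own. Each camera call takes 0.05 s, during which the arm holds its last target. There are 200 camera calls.

## Task

Lift the handled tray off the crate and stand it aside on the bench, then take the longer of the two steel pins out of the crate and drop it fully home, collar down on the steel lock plate, through the hole of the green rack foot; the plate is adjustable, so feel for the hole. Then put the tray back squarely on its crate. Leave the shorter pin in its pocket, the crate where it stands and everything else on the bench undisturbed.

Things in the scene. Friction and masses are not known exactly. Their poses are not given: they have to be found in the camera images.
- tray_upper: white plastic tray, 220 (x) x 160 (y) mm, walls to 50 mm, about 0.5 kg, starts stacked on the crate. Origin: under its centre at the soles of its four feet (16 mm round, 8 mm high, at x +-93, y +-63 mm), z up. Stacked, the feet reach inside the crate's walls with 4 mm play and the flat bottom (8 mm above the origin) lies on the crate's rim. Either way round is equally good
- handle (a point): middle of the tray's carrying handle: a level bar along the tray's x, 140 mm long, 16 mm wide (y), 14 mm high, centred 91 mm above the tray's origin, on a 10 mm thick post at each end, open below; collars lying in the tray reach 36 mm above its origin
- tray_lower: loose white plastic crate, 220 (x) x 160 (y) x 110 mm high, 5 mm walls and floor, 2 kg. Origin: centre of its underside, z up. With the tray stacked, the tray's origin is 102 mm above this one
- holder (a point): top centre of the grey holder, 150 (x) x 50 x 30 mm, on the crate's floor, 35 mm above the crate's origin. It has two vertical pockets, 14 mm wide, at x -45 and +45 mm, open down to the crate's floor; a pin stands loosely upright in each, tip 5 mm above the crate's origin; either pin may be in either pocket
- pin_long: steel locking pin: rod 10 mm thick and 55 mm long with a chamfered tip (6 mm across, chamfer 3 mm high), above it a round collar 26 mm across and 4 mm thick, then a round knob 22 mm across and 32 mm tall (total 91 mm); 0.12 kg. Origin: centre of the rod's tip, z along the pin up to the knob
- pin_short: the same kind of pin with a rod 32 mm long (total 68 mm), so its knob stands 23 mm lower; not wanted. Origin: centre of the tip, z up
- bracket: green steel rack foot, bolted down, 130 x 130 mm. Origin: centre of its underside, z up. A steel lock plate, 80 (x) x 104 (y) x 8 mm, lies on it between two green cheeks (outer faces x +-48 mm, top 72 mm). Under the hole it is free down to 8 mm above the origin; with the long pin home its tip is at 15 mm
- plate_mid (a point): middle of the foot at the level of the lock plate's flat top, 70 mm above the foot's origin; not the hole. The plate's one hole, 12 mm across with a 1 mm chamfer, lies on the foot's y axis (x = 0), but the plate was clamped fast anywhere along its slide: the hole is at an unmeasured y between -12 and +12 mm from this point and must be felt for or seen
- grow_block: bystander: speckled grey cylindrical mushroom grow block, 96 mm across, 130 mm tall, upright. Origin: centre of its underside
- meter: bystander: low white instrument box 70 x 110 x 28 mm with a black display. Origin: centre of its underside
- jar: bystander: glass jar 66 mm across, 95 mm tall, upright. Origin: centre of its underside
There are look-alikes about, which are no part of the job. What is shaped like the bracket but pink is not meant.

How it is judged:
On the way, in this order (a step that is already met when the one before it is completed fails the run):
1. the tray stands level on the bench beside the crate, let go (height (world z) of tray_upper below 0.006 m and angle between tray_upper's own z axis and vertical below 0.05 rad and linear speed of tray_upper below 0.02 m/s and horizontal distance between tray_upper and tray_lower above 0.15 m and contact force between tray_upper and the fingers below 0.3 N), for 0.2 s.
2. the long pin is fully home in the lock plate's hole, let go (z of pin_long in the frame of bracket between 0.009 and 0.0185 m and x of pin_long in the frame of bracket between -0.006 and 0.006 m and y of pin_long in the frame of bracket between -0.018 and 0.018 m and angle between pin_long's own z axis and vertical below 0.1 rad and contact force between pin_long and the fingers below 0.3 N), for 0.2 s.
At the end, for the whole second after the job is handed in: Long pin home in the plate hole: tip 9 to 18.5 mm above the foot's origin, |x| < 6, |y| < 18 mm, within 0.1 rad of upright. Tray on the crate: 98 to 106 mm above its origin, within 9 mm in x and y, 0.1 rad of square, level to 0.05 rad (both). Both at rest and released (all of step 2 and z of tray_upper in the frame of tray_lower between 0.098 and 0.106 m and x of tray_upper in the frame of tray_lower between -0.009 and 0.009 m and y of tray_upper in the frame of tray_lower between -0.009 and 0.009 m and angle between the x axis of tray_upper and the x axis of tray_lower, either way round below 0.1 rad and angle between each of tray_upper, tray_lower's own z axis and vertical below 0.05 rad and linear speed of each of tray_upper, pin_long below 0.02 m/s and contact force between tray_upper and the fingers below 0.3 N); the robot touches nothing.
It fails at once if the short pin is taken from its pocket or moved more than 40 mm (distance of pin_short from where it was at the start of the episode above 0.04 m).
It fails at once if the crate is shifted more than 40 mm (distance of tray_lower from where it was at the start of the episode above 0.04 m).
It fails at once if a bystander (grow block, meter, jar) is moved more than 20 mm or tipped (distance of any of grow_block, meter, jar from where it was at the start of the episode above 0.02 m or angle between any of grow_block, meter, jar's own z axis and vertical above 0.3 rad).
It also fails if it takes over 72 s, if anything falls off the work surface, if the arm or the gripper's body presses on something with over 40 N, if the wrist force passes 120 N, or if a joint passes its speed limit or range.

## Working session

There is one attempt and no reset: what is moved stays moved. The work goes in short steps, Python scripts to look and compute and a shell command to move; the robot and the scene stay as the last step left them, time stands still between calls to the robot, and variables do not carry over. Pictures are saved under pics/ and viewed, at most 10 in all, crops included, and the job is handed in when it is done.

```bash
ls; mkdir -p pics
cat > h.py <<'E'
from rig import ctrl
import cv2,numpy as np
def proj(cam,P):
    c=ctrl.calibration(cam);f=200/np.tan(np.radians(c['fov_y'])/2)
    p=np.array(c['camera_from_world'])@np.append(P,1);return p[0]/p[2]*f+c['cx'],p[1]/p[2]*f+c['cy']
def ray(cam,u,v,z):
    c=ctrl.calibration(cam);f=200/np.tan(np.radians(c['fov_y'])/2)
    M=np.linalg.inv(np.array(c['camera_from_world']));d=M[:3,:3]@np.array([(u-c['cx'])/f,(v-c['cy'])/f,1]);o=M[:3,3]
    return o+d*(z-o[2])/d[2]
E
python3 - <<'E'
from h import *
o=ctrl.get_obs();print(o)
for cam in('scene','top'):
    im=ctrl.camera(cam);cv2.imwrite(f'pics/{cam}0.png',im)
    c=ctrl.calibration(cam);print(c['fov_y'],c['cx'],c['cy'],np.linalg.inv(np.array(c['camera_from_world'])).round(3).tolist())
    for l in('tray_upper','handle','tray_lower','bracket','plate_mid','grow_block','meter','jar'):
        for d in ctrl.mark_of(cam,l)[:3]:
            print(cam,l,round(d['score'],2),np.round(d['centre'],4),np.round(proj(cam,d['centre'])))
E
```

```text
pics
{'time_s': 0.0, 'qpos': array([-1.44649448e+00,  5.28459960e-01,  1.43392852e+00, -1.84180799e-05,
        1.18136955e+00, -1.78518622e-01]), 'qvel': array([8.87460881e-04, 1.55562937e-03, 5.85806695e-04, 8.07295654e-05,
       4.44149368e-04, 8.41131203e-04]), 'joint_torque': array([-4.21809646e-04, -4.40043819e+01, -1.76594514e+01,  6.32961025e-02,
        5.82491979e-02, -1.68485476e-04]), 'position': array([ 0.18630208, -0.59581125,  0.2215671 ]), 'tool_rot': array([-1.08252186e-03,  9.88558244e-01,  1.50835757e-01,  2.08337456e-05]), 'contact_force': array([ 0.0747838 , -0.34216962,  0.6554213 ]), 'torque': array([-0.01914541,  0.02957622,  0.00235771]), 'finger_force': 0.0, 'finger_gap': 1.0004982828454692}
45.215836794828384 321.8947131287607 194.75744120269556 [[0.738, 0.503, -0.45, 1.222], [0.675, -0.564, 0.476, -0.77], [-0.014, -0.655, -0.755, 1.282], [0.0, 0.0, 0.0, 1.0]]
scene tray_upper 0.65 [0.5068 0.3291 0.1025] [386. 138.]
scene handle 0.75 [0.5076 0.3234 0.1911] [387. 119.]
scene tray_lower 0.9 [0.505  0.3256 0.0032] [383. 157.]
scene bracket 0.51 [ 0.5405 -0.27
[... 449 characters left out ...]
74, 0.436], [-1.0, 0.025, -0.003, -0.055], [0.001, -0.075, -0.997, 1.564], [0.0, 0.0, 0.0, 1.0]]
top tray_upper 0.77 [0.509  0.3248 0.1039] [208. 208.]
top handle 0.77 [0.5042 0.3253 0.1937] [201. 209.]
top bracket 0.81 [ 0.3087 -0.4954 -0.0008] [434. 257.]
top bracket 0.74 [ 0.6097 -0.4859  0.0034] [428. 178.]
top bracket 0.66 [ 0.5399 -0.2737 -0.0009] [373. 198.]
top plate_mid 0.86 [ 0.6103 -0.4821  0.0736] [432. 175.]
top plate_mid 0.81 [ 0.54   -0.2709  0.0708] [375. 196.]
top plate_mid 0.67 [ 0.3097 -0.4929  0.071 ] [439. 259.]
top grow_block 0.62 [ 0.7611  0.2032 -0.0025] [246. 143.]
top meter 0.71 [ 0.7894 -0.0196 -0.0017] [304. 134.]
top jar 0.59 [ 0.7599 -0.2222 -0.0024] [357. 141.]
```

Run:
```python
import cv2,numpy as np
t=cv2.imread('pics/top0.png');s=cv2.imread('pics/scene0.png')
a=cv2.resize(t[110:310,150:480],(800,485));cv2.imwrite('pics/top1.png',a)
b=cv2.resize(s[90:380,120:500],(786,600));cv2.imwrite('pics/scene1.png',b)
```

```text
(no output)
```

View pics/top1.png

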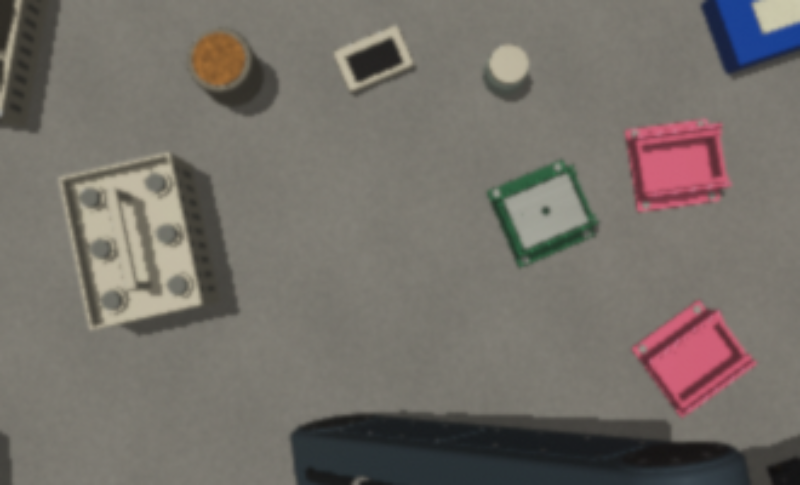

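View pics/scene1.png

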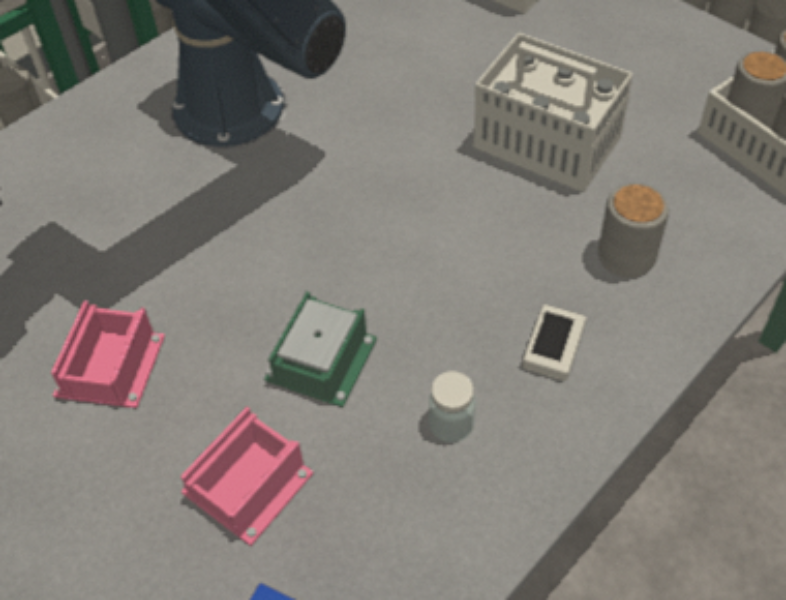

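Scene pictures: the green foot (top px 375,197, with the hole visible at about 375,197; scene px 274,251) is the one meant. The two pink ones at top px 430,178 and 436,258 are look-alikes. The stacked tray is at top px 205,209, with its long axis near world x. I'll move to a point above the tray now and refine the pose with the wrist camera.

```bash
python3 -m crank '[{"tx":0.03,"ty":0.04,"tz":0.04},{"tx":0.07,"ty":0.09,"tz":0.08},{"tx":0.11,"ty":0.14,"tz":0.1},{"tx":0.15,"ty":0.19,"tz":0.12},{"tx":0.19,"ty":0.24,"tz":0.14},{"tx":0.23,"ty":0.29,"tz":0.16},{"tx":0.27,"ty":0.34,"tz":0.18},{"tx":0.29,"ty":0.4,"tz":0.19},{"tx":0.30,"ty":0.46,"tz":0.19},{"tx":0.31,"ty":0.52,"tz":0.19},{"tx":0.32,"ty":0.58,"tz":0.19},{"tx":0.32,"ty":0.64,"tz":0.19}]'
python3 -m crank '[{"ty":0.06,"spin":-0.1},{"ty":0.12,"spin":-0.1},{"ty":0.18,"spin":-0.1},{"ty":0.24,"spin":-0.1},{"ty":0.28,"spin":-0.1},{"ty":0.28,"spin":-0.1},{"ty":0.28,"spin":-0.1}]'
cat >> h.py <<'E'
from scipy.spatial.transform import Rotation as R
def wpose():
    o=ctrl.get_obs();q=o['tool_rot'];T=np.eye(4);T[:3,:3]=R.from_quat([*q[1:],q[0]]).as_matrix();T[:3,3]=o['position'];return T
def wray(T,u,v,z):
    c=ctrl.calibration('wrist');f=200/np.tan(np.radians(c['fov_y'])/2);M=T@np.array(c['hand_eye'])
    d=M[:3,:3]@np.array([(u-c['cx'])/f,(v-c['cy'])/f,1]);o=M[:3,3];return o+d*(z-o[2])/d[2]
def wproj(T,P):
    c=ctrl.calibration('wrist');f=200/np.tan(np.radians(c['fov_y'])/2);M=np.linalg.inv(T@np.array(c['hand_eye']))
    p=M@np.append(P,1);return p[0]/p[2]*f+c['cx'],p[1]/p[2]*f+c['cy']
E
python3 - <<'E'
from h import *
T=wpose();im=ctrl.camera('wrist');cv2.imwrite('pics/w1.png',im);np.save('w1.npy',T)
print(T.round(4).tolist())
for l in('handle','tray_upper','tray_lower'):
    for d in ctrl.mark_of('wrist',l)[:2]: print(l,round(d['score'],2),np.round(d['centre'],4))
E
```

```text
[[0.9545, 0.2982, 0.0, 0.1864], [0.2982, -0.9545, -0.0, -0.5965], [0.0, 0.0, -1.0, 0.2226], [0.0, 0.0, 0.0, 1.0]]invalid input
invalid input
```

View pics/w1.png

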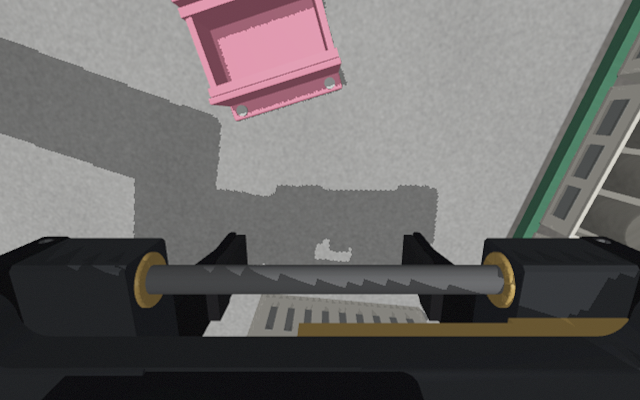

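The arm hasn't moved: the wrist view still shows a pink foot at px 265,50, and the calls were rejected. Rows probably need all five keys.

```bash
python3 -m crank '[{"tx":0.03,"ty":0.04,"tz":0.04,"spin":0,"hand":0.087},{"tx":0.07,"ty":0.09,"tz":0.08,"spin":0,"hand":0.087},{"tx":0.11,"ty":0.14,"tz":0.1,"spin":0,"hand":0.087},{"tx":0.15,"ty":0.19,"tz":0.12,"spin":0,"hand":0.087},{"tx":0.19,"ty":0.24,"tz":0.14,"spin":0,"hand":0.087},{"tx":0.23,"ty":0.29,"tz":0.16,"spin":0,"hand":0.087},{"tx":0.27,"ty":0.34,"tz":0.18,"spin":0,"hand":0.087},{"tx":0.29,"ty":0.4,"tz":0.19,"spin":0,"hand":0.087},{"tx":0.30,"ty":0.46,"tz":0.19,"spin":0,"hand":0.087},{"tx":0.31,"ty":0.52,"tz":0.19,"spin":0,"hand":0.087},{"tx":0.32,"ty":0.58,"tz":0.19,"spin":0,"hand":0.087},{"tx":0.32,"ty":0.64,"tz":0.19,"spin":0,"hand":0.087}]' 20
```

```text
time_s: 2.6
position: [0.5051, 0.0181, 0.4126]
tool_rot: [0.0, 0.989, 0.151, 0.001]
contact_force: [1.2, 0.1, 0.4]
finger_gap: 1.004
finger_force: 0.0
```

```bash
python3 -m crank '[{"tx":0,"ty":0.06,"tz":0,"spin":0,"hand":0.087},{"tx":0,"ty":0.12,"tz":0,"spin":-0.1,"hand":0.087},{"tx":0,"ty":0.18,"tz":0,"spin":-0.1,"hand":0.087},{"tx":0,"ty":0.24,"tz":0,"spin":-0.1,"hand":0.087},{"tx":0,"ty":0.29,"tz":0,"spin":-0.1,"hand":0.087},{"tx":0,"ty":0.29,"tz":0,"spin":-0.1,"hand":0.087},{"tx":0,"ty":0.29,"tz":0,"spin":-0.1,"hand":0.087},{"tx":0,"ty":0.29,"tz":0,"spin":-0.1,"hand":0.087}]'
python3 - <<'E'
from h import *
T=wpose();im=ctrl.camera('wrist');cv2.imwrite('pics/w2.png',im);np.save('w2.npy',T)
print(T.round(4).tolist(),np.array(ctrl.calibration('wrist')['hand_eye']).round(3).tolist())
for l in('handle','tray_upper','tray_lower'):
    for d in ctrl.mark_of('wrist',l)[:2]: print(l,round(d['score'],2),np.round(d['centre'],4),np.round(wproj(T,d['centre'])))
E
```

```text
time_s: 3.6
position: [0.5049, 0.3047, 0.4126]
tool_rot: [0.0, 0.995, 0.1, -0.0]
contact_force: [-0.3, 1.0, 0.1]
finger_gap: 1.002
finger_force: 0.0
[[0.9799, 0.1996, -0.0, 0.5049], [0.1996, -0.9799, -0.0004, 0.3047], [-0.0001, 0.0004, -1.0, 0.4126], [0.0, 0.0, 0.0, 1.0]] [[-0.0, -0.964, -0.267, 0.073], [1.0, 0.0, -0.0, -0.001], [0.0, -0.267, 0.964, -0.163], [0.0, 0.0, 0.0, 1.0]]
handle 0.77 [0.5075 0.3298 0.1921] [306. 170.]
tray_upper 0.71 [0.5058 0.3305 0.1034] [308. 161.]
```

View pics/w2.png

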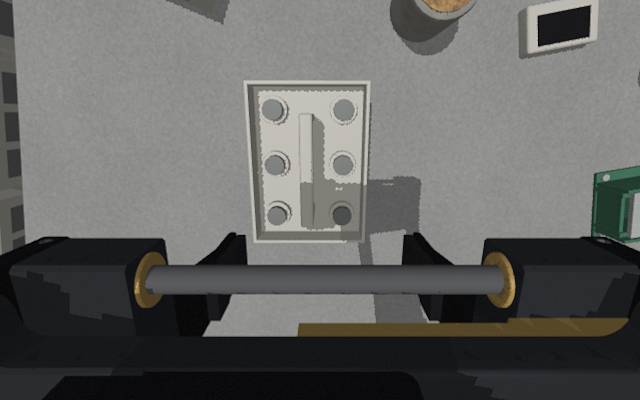

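Tray seen squarely: handle bar top runs from px (306,113) to (306.5,228); rim corners at (246,82), (370,82), (254,241), (367,241).

Run:
```python
from h import *
T=np.load('w2.npy')
a=wray(T,306,113,.2);b=wray(T,306.5,228,.2);print(a,b,(a+b)/2,np.linalg.norm(a-b),np.arctan2(*(a-b)[1::-1]))
c=[wray(T,*p,.152) for p in((246,82),(370,82),(254,241),(366,241))];print(np.mean(c,0),np.round(c,4))
for i,j in((0,2),(1,3)):print(np.arctan2(*(c[i]-c[j])[1::-1]),np.linalg.norm(c[i]-c[j]))
# segmentation-based bar: top camera lines
t=cv2.imread('pics/top0.png')
for (u,v) in((60,178),(172,153),(203,303),(92,328)): print(ray('top',150+u/2.424,110+v/2.424,.152))
# yaw of bracket plate in top
for (u,v) in((488,188),(560,160),(597,232),(523,265)): print('b',ray('top',150+u/2.424,110+v/2.424,.072))
print('hole',ray('top',150+546/2.424,110+211/2.424,.07))
```

```text
[0.57423396 0.34125647 0.2       ] [0.43641803 0.31475238 0.2       ] [0.505326   0.32800442 0.2       ] 0.14034135733718806 0.18999550833746714
[0.50574599 0.32690152 0.152     ] [[0.5959 0.4252 0.152 ]
 [0.6272 0.2716 0.152 ]
 [0.3837 0.3848 0.152 ]
 [0.4161 0.226  0.152 ]]
0.18817613821088575 0.2159887017069896
0.21298030403761462 0.2159840723407666
[0.59520508 0.42488685 0.152     ]
[0.62683316 0.26631846 0.152     ]
[0.41408682 0.22460706 0.152     ]
[0.38319433 0.38011107 0.152     ]
b [ 0.57316517 -0.18681154  0.072     ]
b [ 0.61253435 -0.29590951  0.072     ]
b [ 0.50331568 -0.34702622  0.072     ]
b [ 0.45705213 -0.23517103  0.072     ]
hole [ 0.53669478 -0.27250139  0.07      ]
```

```bash
python3 -m crank '[{"tx":0.0005,"ty":0.0225,"tz":-0.05,"spin":0,"hand":0.087},{"tx":0.0005,"ty":0.0225,"tz":-0.11,"spin":0,"hand":0.087},{"tx":0.0005,"ty":0.0225,"tz":-0.16,"spin":0,"hand":0.06},{"tx":0.0005,"ty":0.0225,"tz":-0.2,"spin":0,"hand":0.06},{"tx":0.0005,"ty":0.0225,"tz":-0.23,"spin":0,"hand":0.06},{"tx":0.0005,"ty":0.0225,"tz":-0.2385,"spin":0,"hand":0.06},{"tx":0.0005,"ty":0.0225,"tz":-0.2385,"spin":0,"hand":0.03},{"tx":0.0005,"ty":0.0225,"tz":-0.2385,"spin":0,"hand":0.01},{"tx":0.0005,"ty":0.0225,"tz":-0.2385,"spin":0,"hand":0.0},{"tx":0.0005,"ty":0.0225,"tz":-0.2385,"spin":0,"hand":0.0},{"tx":0.0005,"ty":0.0225,"tz":-0.2385,"spin":0,"hand":0.0}]' 45
```

```text
time_s: 5.18
position: [0.5054, 0.3286, 0.1744]
tool_rot: [-0.0, 0.995, 0.101, 0.0]
contact_force: [0.1, -0.8, 0.2]
finger_gap: 0.209
finger_force: 1.9
```

```bash
python3 -m crank '[{"tx":0,"ty":0,"tz":0,"spin":0,"hand":0.0},{"tx":0,"ty":0,"tz":0,"spin":0,"hand":0.0},{"tx":0,"ty":0,"tz":0.005,"spin":0,"hand":0.0},{"tx":0,"ty":0,"tz":0.015,"spin":0,"hand":0.0},{"tx":0,"ty":0,"tz":0.03,"spin":0,"hand":0.0},{"tx":0,"ty":0,"tz":0.05,"spin":0,"hand":0.0},{"tx":0,"ty":0,"tz":0.05,"spin":0,"hand":0.0}]' 45
```

```text
time_s: 6.05
position: [0.5068, 0.3294, 0.2264]
tool_rot: [-0.001, 0.995, 0.101, 0.003]
contact_force: [0.3, 0.4, -3.9]
finger_gap: 0.18
finger_force: 45.0
```

```bash
python3 -m crank '[{"tx":0,"ty":-0.02,"tz":0,"spin":0,"hand":0.0},{"tx":0,"ty":-0.06,"tz":0,"spin":0,"hand":0.0},{"tx":0,"ty":-0.11,"tz":0,"spin":0,"hand":0.0},{"tx":0,"ty":-0.16,"tz":0,"spin":0,"hand":0.0},{"tx":0,"ty":-0.21,"tz":0,"spin":0,"hand":0.0},{"tx":0,"ty":-0.25,"tz":-0.01,"spin":0,"hand":0.0},{"tx":0,"ty":-0.28,"tz":-0.04,"spin":0,"hand":0.0},{"tx":0,"ty":-0.29,"tz":-0.08,"spin":0,"hand":0.0},{"tx":0,"ty":-0.29,"tz":-0.115,"spin":0,"hand":0.0},{"tx":0,"ty":-0.29,"tz":-0.135,"spin":0,"hand":0.0},{"tx":0,"ty":-0.29,"tz":-0.145,"spin":0,"hand":0.0},{"tx":0,"ty":-0.29,"tz":-0.145,"spin":0,"hand":0.0}]' 45
```

```text
time_s: 7.55
position: [0.5046, 0.0382, 0.0785]
tool_rot: [-0.0, 0.995, 0.101, -0.001]
contact_force: [0.4, 1.2, -3.0]
finger_gap: 0.176
finger_force: 45.0
```

```bash
python3 -m crank '[{"tx":0,"ty":0,"tz":-0.002,"spin":0,"hand":0.0},{"tx":0,"ty":0,"tz":-0.004,"spin":0,"hand":0.0},{"tx":0,"ty":0,"tz":-0.006,"spin":0,"hand":0.0},{"tx":0,"ty":0,"tz":-0.006,"spin":0,"hand":0.0}]' 45
```

```text
time_s: 8.05
position: [0.5052, 0.0386, 0.0731]
tool_rot: [0.0, 0.995, 0.101, 0.0]
contact_force: [-0.9, 0.0, -4.3]
finger_gap: 0.176
finger_force: 45.0
```

```bash
python3 -m crank '[{"tx":0,"ty":0,"tz":-0.0015,"spin":0,"hand":0.0},{"tx":0,"ty":0,"tz":-0.003,"spin":0,"hand":0.0},{"tx":0,"ty":0,"tz":-0.003,"spin":0,"hand":0.0}]' 45
```

```text
time_s: 8.43
position: [0.5055, 0.0387, 0.0723]
tool_rot: [0.0, 0.995, 0.101, 0.001]
contact_force: [-4.3, 0.4, 14.8]
finger_gap: 0.178
finger_force: 45.0
```

```bash
python3 -m crank '[{"tx":0,"ty":0,"tz":0.001,"spin":0,"hand":0.02},{"tx":0,"ty":0,"tz":0.002,"spin":0,"hand":0.06},{"tx":0,"ty":0,"tz":0.002,"spin":0,"hand":0.06},{"tx":0,"ty":0,"tz":0.002,"spin":0,"hand":0.06},{"tx":0,"ty":0,"tz":0.04,"spin":0,"hand":0.06},{"tx":0,"ty":0,"tz":0.1,"spin":0,"hand":0.06},{"tx":0,"ty":0.04,"tz":0.16,"spin":0,"hand":0.087},{"tx":0,"ty":0.09,"tz":0.22,"spin":0,"hand":0.087},{"tx":0,"ty":0.15,"tz":0.25,"spin":0,"hand":0.087},{"tx":-0.02,"ty":0.21,"tz":0.28,"spin":0,"hand":0.087},{"tx":-0.03,"ty":0.27,"tz":0.28,"spin":0,"hand":0.087},{"tx":-0.04,"ty":0.285,"tz":0.28,"spin":0,"hand":0.087}]' 45
python3 -m crank '[{"tx":0,"ty":0,"tz":0,"spin":0,"hand":0.087},{"tx":0,"ty":0,"tz":0,"spin":0,"hand":0.087}]'
python3 - <<'E'
from h import *
T=wpose();im=ctrl.camera('wrist');cv2.imwrite('pics/w3.png',im);np.save('w3.npy',T)
print(T.round(4).tolist())
for l in('holder','tray_lower','pin_long','pin_short'):
    for d in ctrl.mark_of('wrist',l)[:2]: print(l,round(d['score'],2),np.round(d['centre'],4),np.round(wproj(T,d['centre'])))
T=wpose();im=ctrl.camera('top');cv2.imwrite('pics/top2.png',im)
for l in('tray_upper','handle','tray_lower','holder','pin_long','pin_short'):
    for d in ctrl.mark_of('top',l)[:2]: print(l,round(d['score'],2),np.round(d['centre'],4))
E
```

```text
time_s: 9.93
position: [0.4649, 0.326, 0.3507]
tool_rot: [-0.0, 0.995, 0.102, 0.001]
contact_force: [0.5, -0.6, -0.8]
finger_gap: 0.999
finger_force: 0.0
time_s: 10.18
position: [0.465, 0.3231, 0.3494]
tool_rot: [0.001, 0.995, 0.101, -0.0]
contact_force: [-0.1, -0.4, 0.2]
finger_gap: 0.996
finger_force: 0.0
[[0.9794, 0.2018, -0.0009, 0.465], [0.2018, -0.9794, -0.0012, 0.3231], [-0.0011, 0.001, -1.0, 0.3494], [0.0, 0.0, 0.0, 1.0]]
holder 0.57 [0.5068 0.3291 0.0325] [327. 136.]
tray_lower 0.77 [ 0.5049  0.3266 -0.0032] [328. 136.]
pin_long 0.83 [0.462  0.3135 0.0046] [330. 165.]
pin_short 0.57 [0.5526 0.3358 0.0021] [328. 105.]
tray_upper 0.63 [ 5.063e-01  3.630e-02 -4.000e-04]
handle 0.69 [0.5044 0.0373 0.0931]
tray_lower 0.76 [ 0.5074  0.3258 -0.0023]
tray_lower 0.66 [5.053e-01 3.550e-02 5.000e-04]
holder 0.91 [0.5076 0.3285 0.0348]
pin_long 0.52 [0.4697 0.3151 0.0051]
pin_short 0.62 [0.5496 0.3348 0.0088]
```

View pics/w3.png

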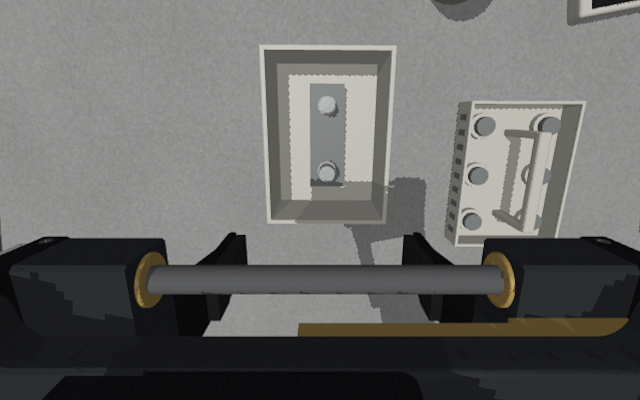

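Run:
```python
from h import *
T=np.load('w3.npy')
im=cv2.imread('pics/w3.png');cv2.imwrite('pics/w3c.png',cv2.resize(im[60:220,250:400],(563,600),interpolation=cv2.INTER_CUBIC))
for s in(-1,1):
    P=np.array([.506+s*.0441,.3275+s*.0089])
    for z in(.096,.073):
        u=np.array(wproj(T,[*P,z]));r=np.array(wproj(T,[*(P+[-.0022,.0108]),z]));print(s,z,u.round(1),'rad px',np.linalg.norm(r-u).round(2))
```

```text
-1 0.096 [327.7 174.3] rad px 8.22
-1 0.073 [327.5 171.4] rad px 7.81
1 0.096 [328.2 104.1] rad px 8.71
1 0.073 [328.  104.7] rad px 8.25
```

View pics/w3c.png

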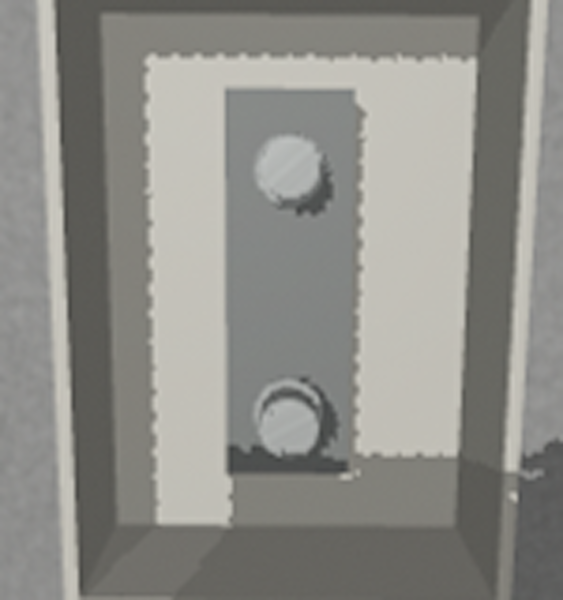

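Two pins in the crate: near at wrist px (327,174) and far at (327,105). The near one's position and the network both suggest it is the long one, but the apparent sizes don't settle it. I'll take one closer view with more parallax, plus the scene camera, before touching either.

```bash
python3 -m crank '[{"tx":-0.01,"ty":0,"tz":-0.05,"spin":0,"hand":0.087},{"tx":-0.025,"ty":-0.005,"tz":-0.08,"spin":0,"hand":0.087},{"tx":-0.025,"ty":-0.005,"tz":-0.08,"spin":0,"hand":0.087},{"tx":-0.025,"ty":-0.005,"tz":-0.08,"spin":0,"hand":0.087},{"tx":-0.025,"ty":-0.005,"tz":-0.08,"spin":0,"hand":0.087}]'
python3 - <<'E'
from h import *
T=wpose();im=ctrl.camera('wrist');cv2.imwrite('pics/w4.png',im);np.save('w4.npy',T)
for l in('pin_long','pin_short'):
    for d in ctrl.mark_of('wrist',l)[:2]: print(l,round(d['score'],2),np.round(d['centre'],4),np.round(wproj(T,d['centre'])))
s=ctrl.camera('scene');cv2.imwrite('pics/s4.png',s)
for l in('pin_long','pin_short'):
    for d in ctrl.mark_of('scene',l)[:2]: print(l,round(d['score'],2),np.round(d['centre'],4))
X={}
for k in(-1,1):
    P=np.array([.506+k*.0441,.3275+k*.0089])
    for z in(.096,.073):
        u=np.array(wproj(T,[*P,z]));r=np.array(wproj(T,[*(P+[-.0022,.0108]),z]));print(k,z,u.round(1),'rad',np.linalg.norm(r-u).round(2),'scene',np.round(proj('scene',[*P,z]),1))
    X[k]=wproj(T,[*P,.085])
u0=int(X[1][0]-75);v0=int(max(0,X[1][1]-45));a=cv2.resize(im[v0:v0+170,u0:u0+150],(400,453),interpolation=cv2.INTER_CUBIC)
u,v=proj('scene',[.506,.3275,.09]);u,v=int(u),int(v);b=cv2.resize(s[v-40:v+45,u-37:u+38],(400,453),interpolation=cv2.INTER_CUBIC)
print('crop origins',u0,v0,u-37,v-40);cv2.imwrite('pics/c4.png',np.hstack([a,b]))
E
```

```text
time_s: 11.4
position: [0.4421, 0.3193, 0.2718]
tool_rot: [-0.001, 0.995, 0.101, 0.002]
contact_force: [-0.0, -0.2, 0.3]
finger_gap: 1.002
finger_force: 0.0
pin_long 0.95 [0.4603 0.315  0.0041] [331. 158.]
pin_short 0.94 [0.5526 0.3344 0.0019] [331.  85.]
pin_long 0.51 [0.4595 0.3202 0.0065]
pin_long 0.17 [ 7.574e-01 -2.224e-01 -2.000e-04]
pin_short 0.52 [0.553  0.3352 0.0055]
-1 0.096 [329.7 167.1] rad 10.16 scene [374.3 134.8]
-1 0.073 [329.4 164. ] rad 9.54 scene [373.9 139.5]
1 0.096 [330.4  78.5] rad 10.92 scene [396.7 143.3]
1 0.073 [330.1  81. ] rad 10.2 scene [396.  147.9]
crop origins 255 34 348 100
```

View pics/c4.png

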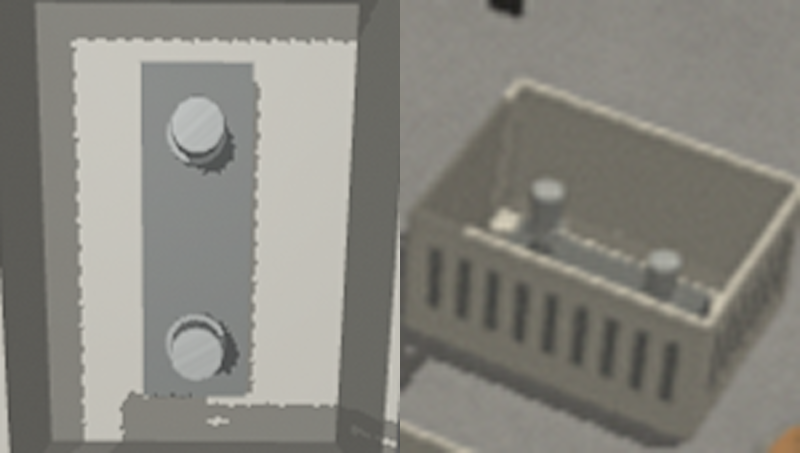

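Scene crop: left knob top is at px (375.8,135.3), which matches near/long (predicted 374.3,134.8). The right one is at (397.5,149.1), which matches far/short (predicted 396,147.9). So the near pin in the crate's -x pocket is the long one.

Run:
```python
from h import *
print(wray(np.load('w4.npy'),328.9,166,.096),wray(np.load('w3.npy'),327.3,174,.096),ray('scene',375.8,135.3,.096))
print(np.load('w4.npy')[:3,3],ctrl.get_obs()['position'])
```

```text
[0.46292797 0.31971229 0.096     ] [0.46225435 0.31923736 0.096     ] [0.46775625 0.32014244 0.096     ]
[0.44208826 0.31930386 0.27177671] [0.44054356 0.31866445 0.27032561]
```

```bash
python3 -m crank '[{"tx":0.012,"ty":0.001,"tz":-0.04,"spin":0,"hand":0.06},{"tx":0.0225,"ty":0.001,"tz":-0.09,"spin":0,"hand":0.06},{"tx":0.0225,"ty":0.001,"tz":-0.14,"spin":0,"hand":0.06},{"tx":0.0225,"ty":0.001,"tz":-0.18,"spin":0,"hand":0.06},{"tx":0.0225,"ty":0.001,"tz":-0.198,"spin":0,"hand":0.06},{"tx":0.0225,"ty":0.001,"tz":-0.202,"spin":0,"hand":0.06},{"tx":0.0225,"ty":0.001,"tz":-0.202,"spin":0,"hand":0.04},{"tx":0.0225,"ty":0.001,"tz":-0.202,"spin":0,"hand":0.0},{"tx":0.0225,"ty":0.001,"tz":-0.202,"spin":0,"hand":0.0},{"tx":0.0225,"ty":0.001,"tz":-0.202,"spin":0,"hand":0.0},{"tx":0.0225,"ty":0.001,"tz":-0.202,"spin":0,"hand":0.0},{"tx":0.0225,"ty":0.001,"tz":-0.202,"spin":0,"hand":0.0}]' 30
```

```text
time_s: 13.2
position: [0.4631, 0.3196, 0.0683]
tool_rot: [-0.0, 0.995, 0.101, 0.0]
contact_force: [0.6, -0.5, 1.8]
finger_gap: 0.244
finger_force: 30.0
```

```bash
python3 -m crank '[{"tx":0,"ty":0,"tz":0.02,"spin":0,"hand":0},{"tx":0,"ty":0,"tz":0.06,"spin":0,"hand":0},{"tx":0,"ty":0,"tz":0.11,"spin":0,"hand":0},{"tx":0,"ty":-0.01,"tz":0.16,"spin":0,"hand":0},{"tx":0,"ty":-0.06,"tz":0.18,"spin":0,"hand":0},{"tx":0,"ty":-0.12,"tz":0.18,"spin":0,"hand":0},{"tx":0,"ty":-0.18,"tz":0.18,"spin":0,"hand":0},{"tx":0,"ty":-0.24,"tz":0.18,"spin":0,"hand":0},{"tx":0,"ty":-0.30,"tz":0.18,"spin":0,"hand":0},{"tx":0,"ty":-0.36,"tz":0.18,"spin":0,"hand":0},{"tx":0,"ty":-0.42,"tz":0.18,"spin":0,"hand":0},{"tx":0,"ty":-0.48,"tz":0.18,"spin":0,"hand":0}]'
python3 -m crank '[{"tx":0,"ty":-0.05,"tz":0,"spin":0.1,"hand":0},{"tx":-0.01,"ty":-0.1,"tz":0,"spin":0.2,"hand":0},{"tx":-0.02,"ty":-0.13,"tz":0,"spin":0.2,"hand":0},{"tx":-0.02,"ty":-0.14,"tz":0,"spin":0.2,"hand":0},{"tx":-0.02,"ty":-0.14,"tz":0,"spin":0.2,"hand":0},{"tx":-0.02,"ty":-0.14,"tz":0,"spin":0.2,"hand":0}]'
python3 - <<'E'
from h import *
T=wpose();im=ctrl.camera('wrist');cv2.imwrite('pics/w5.png',im);np.save('w5.npy',T)
print(T.round(4).tolist())
for l in('plate_mid','bracket','pin_long'):
    for d in ctrl.mark_of('wrist',l)[:2]: print(l,round(d['score'],2),np.round(d['centre'],4),np.round(wproj(T,d['centre'])))
E
```

```text
time_s: 14.7
position: [0.4622, -0.1622, 0.2477]
tool_rot: [-0.0, 0.995, 0.101, -0.0]
contact_force: [1.6, -0.2, -0.9]
finger_gap: 0.241
finger_force: 30.0
time_s: 15.45
position: [0.4428, -0.2989, 0.2478]
tool_rot: [-0.001, 0.98, 0.201, -0.0]
contact_force: [-0.5, 1.0, -1.5]
finger_gap: 0.245
finger_force: 30.0
[[0.9195, 0.3931, -0.0005, 0.4428], [0.3931, -0.9195, 0.0013, -0.2989], [0.0, -0.0014, -1.0, 0.2478], [0.0, 0.0, 0.0, 1.0]]
plate_mid 0.67 [ 0.6137 -0.4817  0.0659] [550. 103.]
plate_mid 0.59 [ 0.5415 -0.2714  0.0712] [339.  86.]
bracket 0.79 [ 0.5429 -0.2695 -0.002 ] [335.  90.]
bracket 0.66 [ 0.6082 -0.4855 -0.0014] [513. 111.]
pin_long 0.97 [ 0.4411 -0.3033  0.1831] [330. 219.]
```

View pics/w5.png

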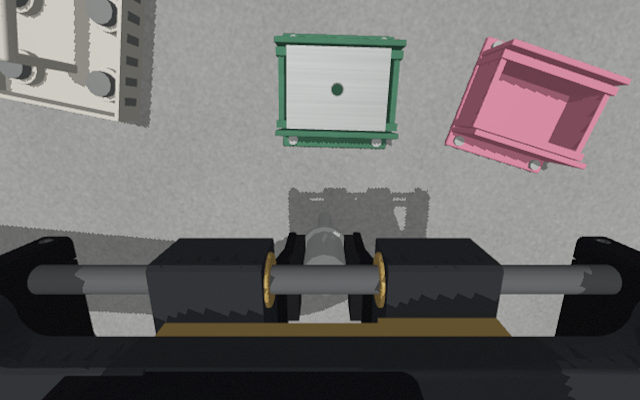

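Green foot, wrist px: hole at (337,89.5), foot's cheeks at the top and bottom, so the foot's x is along tool x and its yaw is about 0.36. Next, an enlarged crop of the hole and the held pin's tip (around 325,215) in one picture.

Run:
```python
from h import *
T=np.load('w5.npy');im=cv2.imread('pics/w5.png')
a=cv2.resize(im[65:115,305:370],(390,300),interpolation=cv2.INTER_CUBIC);b=cv2.resize(im[195:275,275:379],(390,300),interpolation=cv2.INTER_CUBIC)
cv2.imwrite('pics/c5.png',np.hstack([a,b]))
g=cv2.cvtColor(im,cv2.COLOR_BGR2GRAY)[78:102,324:350]; m=(g<130).astype(np.uint8);n,l,s,c=cv2.connectedComponentsWithStats(m);print(s[1:],c[1:]+[324,78])
u,v=c[1+np.argmax(s[1:,4])]+[324,78];h=wray(T,u,v,.07);print('hole',h)
h2=wray(T,u,v,.062);print(h2)
print('mid top', [ (l,np.round(proj('top',[.54,-.271,.07]),1)) for l in '1'])
for p in((287,45),(392,48),(385,131),(287,131)):print(wray(T,*p,.07))
print('tip px if centred', wproj(T,[.4428,-.2989,.2478-.0625]), 'knob centre line at collar', wproj(T,[.4428,-.2989,.2478-.006]))
```

```text
[[  8   5  11  13 113]] [[336.91150442  89.        ]]
hole [ 0.53831033 -0.27077558  0.07      ]
[ 0.53898327 -0.27080515  0.062     ]
mid top [('1', array([374.8, 196.1]))]
[ 0.55648456 -0.20889835  0.07      ]
[ 0.59478487 -0.30548429  0.07      ]
[ 0.51992175 -0.33444679  0.07      ]
[ 0.47916021 -0.2391022   0.07      ]
tip px if centred (np.float64(325.6919217767597), np.float64(215.8806613763919)) knob centre line at collar (np.float64(325.9708284438644), np.float64(245.99411244863217))
```

View pics/c5.png

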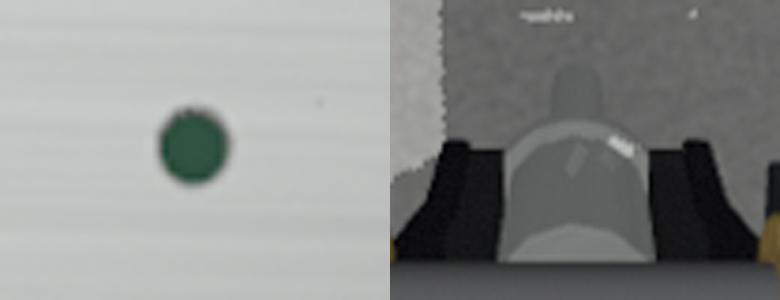

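Hole centre is at px (336.9,89), which gives (0.538,-0.271). The pin tip shows at (325,211), about 0.8 mm behind the tool axis. Moving to just above the hole.

```bash
python3 -m crank '[{"tx":0.05,"ty":0.015,"tz":-0.02,"spin":-0.04,"hand":0},{"tx":0.09,"ty":0.027,"tz":-0.05,"spin":-0.04,"hand":0},{"tx":0.096,"ty":0.0285,"tz":-0.085,"spin":-0.04,"hand":0},{"tx":0.096,"ty":0.0285,"tz":-0.105,"spin":-0.04,"hand":0},{"tx":0.096,"ty":0.0285,"tz":-0.105,"spin":-0.04,"hand":0},{"tx":0.096,"ty":0.0285,"tz":-0.105,"spin":-0.04,"hand":0}]'
python3 - <<'E'
from h import *
o=ctrl.get_obs();print(o['position'])
for cam in('top','scene'):
    ctrl.camera(cam)
    for l in('pin_long','plate_mid'):
        for d in ctrl.mark_of(cam,l)[:3]: print(cam,l,round(d['score'],2),np.round(d['centre'],4))
print(ctrl.get_obs()['position'])
E
```

```text
time_s: 16.4
position: [0.5394, -0.2722, 0.1439]
tool_rot: [0.001, 0.984, 0.181, 0.001]
contact_force: [-0.6, -0.2, -0.5]
finger_gap: 0.24
finger_force: 30.0
[ 0.53937423 -0.27215443  0.14387364]
top plate_mid 0.97 [ 0.6103 -0.4804  0.0723]
scene pin_long 0.6 [ 0.5382 -0.2709  0.0822]
scene pin_long 0.6 [ 0.7838 -0.0171 -0.0012]
scene plate_mid 0.86 [ 0.6111 -0.4838  0.0702]
scene plate_mid 0.82 [ 0.5409 -0.2725  0.0707]
scene plate_mid 0.72 [ 0.3081 -0.4934  0.0718]
[ 0.53902937 -0.2723042   0.14386347]
```

```bash
python3 -m crank '[{"tx":0,"ty":0.0015,"tz":-0.004,"spin":0,"hand":0},{"tx":0,"ty":0.0015,"tz":-0.009,"spin":0,"hand":0},{"tx":0,"ty":0.0015,"tz":-0.012,"spin":0,"hand":0},{"tx":0,"ty":0.0015,"tz":-0.014,"spin":0,"hand":0},{"tx":0,"ty":0.0015,"tz":-0.016,"spin":0,"hand":0},{"tx":0,"ty":0.0015,"tz":-0.016,"spin":0,"hand":0}]'
```

```text
time_s: 17.45
position: [0.5388, -0.2705, 0.1268]
tool_rot: [0.0, 0.984, 0.18, -0.0]
contact_force: [0.7, -0.5, -0.8]
finger_gap: 0.241
finger_force: 30.0
```

The tip is 6 mm below the plate's top with no force on it, so it is in the hole.

```bash
python3 -m crank '[{"tx":0,"ty":0,"tz":-0.006,"spin":0,"hand":0},{"tx":0,"ty":0,"tz":-0.014,"spin":0,"hand":0},{"tx":0,"ty":0,"tz":-0.022,"spin":0,"hand":0},{"tx":0,"ty":0,"tz":-0.030,"spin":0,"hand":0},{"tx":0,"ty":0,"tz":-0.037,"spin":0,"hand":0},{"tx":0,"ty":0,"tz":-0.043,"spin":0,"hand":0},{"tx":0,"ty":0,"tz":-0.046,"spin":0,"hand":0},{"tx":0,"ty":0,"tz":-0.046,"spin":0,"hand":0}]'
```

```text
time_s: 18.45
position: [0.5388, -0.2706, 0.0807]
tool_rot: [0.0, 0.984, 0.18, -0.0]
contact_force: [0.5, -1.4, -2.0]
finger_gap: 0.244
finger_force: 30.0
```

```bash
python3 -m crank '[{"tx":0,"ty":0,"tz":-0.0015,"spin":0,"hand":0},{"tx":0,"ty":0,"tz":-0.0025,"spin":0,"hand":0},{"tx":0,"ty":0,"tz":-0.0025,"spin":0,"hand":0}]'
```

```text
time_s: 18.82
position: [0.5389, -0.2705, 0.0786]
tool_rot: [0.0, 0.984, 0.18, 0.0]
contact_force: [0.3, -1.2, -1.7]
finger_gap: 0.246
finger_force: 30.0
```

```bash
python3 -m crank '[{"tx":0,"ty":0,"tz":0,"spin":0,"hand":0.05},{"tx":0,"ty":0,"tz":0,"spin":0,"hand":0.05},{"tx":0,"ty":0,"tz":0,"spin":0,"hand":0.05},{"tx":0,"ty":0,"tz":0.03,"spin":0,"hand":0.05},{"tx":0,"ty":0,"tz":0.07,"spin":0,"hand":0.05},{"tx":-0.03,"ty":0,"tz":0.12,"spin":0,"hand":0.06},{"tx":-0.08,"ty":0,"tz":0.15,"spin":0,"hand":0.06},{"tx":-0.1,"ty":0.0,"tz":0.17,"spin":0,"hand":0.06},{"tx":-0.1,"ty":0,"tz":0.17,"spin":0,"hand":0.06}]'
python3 - <<'E'
from h import *
T=wpose();im=ctrl.camera('wrist');cv2.imwrite('pics/w6.png',im);np.save('w6.npy',T)
for l in('pin_long','plate_mid'):
    for d in ctrl.mark_of('wrist',l)[:2]: print(l,round(d['score'],2),np.round(d['centre'],4),np.round(wproj(T,d['centre'])))
s=ctrl.camera('scene');cv2.imwrite('pics/s6.png',s)
for l in('pin_long','tray_upper','tray_lower'):
    for d in ctrl.mark_of('scene',l)[:2]: print(l,round(d['score'],2),np.round(d['centre'],4))
h=[.5388,-.2705]
print(proj('scene',[*h,.106]),proj('scene',[*h,.074]),wproj(T,[*h,.106]),wproj(T,[*h,.074]))
u,v=map(int,proj('scene',[*h,.09]));a=cv2.resize(s[v-35:v+35,u-45:u+45],(514,400),interpolation=cv2.INTER_CUBIC);print(u-45,v-35)
cv2.imwrite('pics/c6.png',a)
E
```

```text
time_s: 19.95
position: [0.4384, -0.2708, 0.2502]
tool_rot: [0.001, 0.984, 0.18, 0.001]
contact_force: [0.0, 0.3, -0.6]
finger_gap: 0.687
finger_force: 0.0
pin_long 0.87 [ 0.5349 -0.2758  0.0133] [356. 102.]
plate_mid 0.75 [ 0.6112 -0.4812  0.0643] [568. 101.]
pin_long 0.53 [ 0.536  -0.2717  0.0147]
tray_upper 0.84 [5.051e-01 3.580e-02 5.000e-04]
tray_upper 0.32 [0.7686 0.2031 0.0028]
tray_lower 0.95 [0.5038 0.3271 0.0058]
(np.float64(271.8169855340546), np.float64(243.3116634532962)) (np.float64(272.79702752533206), np.float64(249.41206572002648)) (np.float64(362.98962653254347), np.float64(91.83617663091965)) (np.float64(359.18221648380256), np.float64(94.13329964355583))
227 211
```

View pics/c6.png

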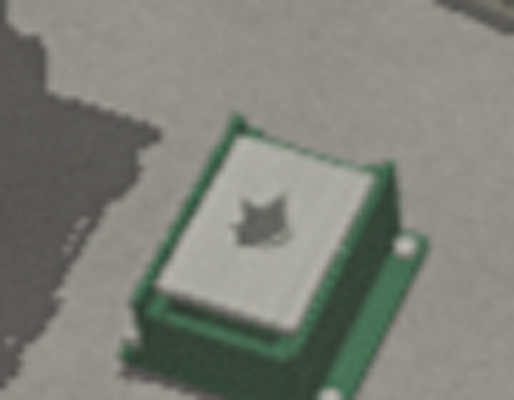

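Scene crop: the pin stands in the hole at crop (262,222), with only its knob and shadow above the plate, and both networks put its tip at 13–15 mm. I'll confirm it's seated by feeling the knob top, expected at z = 0.106.

```bash
python3 -m crank '[{"tx":0.05,"ty":0,"tz":-0.02,"spin":0,"hand":0},{"tx":0.09,"ty":0,"tz":-0.06,"spin":0,"hand":0},{"tx":0.1,"ty":0,"tz":-0.1,"spin":0,"hand":0},{"tx":0.1,"ty":0,"tz":-0.12,"spin":0,"hand":0},{"tx":0.1,"ty":0,"tz":-0.136,"spin":0,"hand":0},{"tx":0.1,"ty":0,"tz":-0.14,"spin":0,"hand":0},{"tx":0.1,"ty":0,"tz":-0.1425,"spin":0,"hand":0},{"tx":0.1,"ty":0,"tz":-0.1435,"spin":0,"hand":0},{"tx":0.1,"ty":0,"tz":-0.1435,"spin":0,"hand":0}]' 20
```

```text
time_s: 21.42
position: [0.539, -0.2703, 0.1065]
tool_rot: [0.0, 0.984, 0.18, 0.001]
contact_force: [-1.9, 1.7, 6.2]
finger_gap: 0.008
finger_force: 2.7
```

Contact at 0.1065 with 6 N: the pin is home. Back to the tray.

```bash
python3 -m crank '[{"tx":0,"ty":0,"tz":0.03,"spin":0,"hand":0},{"tx":0,"ty":0,"tz":0.07,"spin":0,"hand":0.06},{"tx":0,"ty":0.04,"tz":0.1,"spin":0,"hand":0.06},{"tx":-0.01,"ty":0.09,"tz":0.1,"spin":-0.05,"hand":0.06},{"tx":-0.02,"ty":0.15,"tz":0.1,"spin":-0.1,"hand":0.06},{"tx":-0.03,"ty":0.21,"tz":0.1,"spin":-0.16,"hand":0.06},{"tx":-0.0335,"ty":0.27,"tz":0.1,"spin":-0.16,"hand":0.06},{"tx":-0.0335,"ty":0.309,"tz":0.1,"spin":-0.16,"hand":0.06},{"tx":-0.0335,"ty":0.309,"tz":0.08,"spin":-0.16,"hand":0.06},{"tx":-0.0335,"ty":0.309,"tz":0.08,"spin":-0.16,"hand":0.06},{"tx":-0.0335,"ty":0.309,"tz":0.08,"spin":-0.16,"hand":0.06}]' 45
python3 - <<'E'
from h import *
T=wpose();print(T.round(4).tolist())
for cam in('top','scene'):
    ctrl.camera(cam)
    for l in('handle','tray_upper','tray_lower'):
        for d in ctrl.mark_of(cam,l)[:2]: print(cam,l,round(d['score'],2),np.round(d['centre'],4))
E
```

```text
time_s: 22.8
position: [0.5058, 0.038, 0.1856]
tool_rot: [0.0, 0.995, 0.101, 0.001]
contact_force: [-0.9, 0.1, -0.2]
finger_gap: 0.69
finger_force: 0.0
[[0.9796, 0.2008, 0.0013, 0.5058], [0.2008, -0.9796, -0.0003, 0.038], [0.0013, 0.0006, -1.0, 0.1856], [0.0, 0.0, 0.0, 1.0]]
top handle 0.91 [0.5052 0.0347 0.0916]
top tray_upper 0.68 [0.5044 0.038  0.0025]
top tray_lower 0.69 [ 0.508   0.3238 -0.0014]
scene handle 0.9 [0.5057 0.0394 0.0899]
scene tray_upper 0.58 [0.5073 0.0403 0.0026]
scene tray_lower 0.59 [0.5026 0.3296 0.0039]
scene tray_lower 0.54 [ 7.579e-01 -2.219e-01 -6.000e-04]
```

Descend to TCP z = 0.0725 and grip.

```bash
python3 -m crank '[{"tx":0,"ty":0,"tz":-0.05,"spin":0,"hand":0.06},{"tx":0,"ty":0,"tz":-0.09,"spin":0,"hand":0.06},{"tx":0,"ty":0,"tz":-0.112,"spin":0,"hand":0.06},{"tx":0,"ty":0,"tz":-0.112,"spin":0,"hand":0.06},{"tx":0,"ty":0,"tz":-0.112,"spin":0,"hand":0},{"tx":0,"ty":0,"tz":-0.112,"spin":0,"hand":0},{"tx":0,"ty":0,"tz":-0.112,"spin":0,"hand":0},{"tx":0,"ty":0,"tz":-0.112,"spin":0,"hand":0},{"tx":0,"ty":0,"tz":-0.112,"spin":0,"hand":0},{"tx":0,"ty":0,"tz":-0.112,"spin":0,"hand":0}]' 45
python3 -m crank '[{"tx":0,"ty":0,"tz":0.005,"spin":0,"hand":0},{"tx":0,"ty":0,"tz":0.02,"spin":0,"hand":0},{"tx":0,"ty":0,"tz":0.05,"spin":0,"hand":0},{"tx":0,"ty":0,"tz":0.09,"spin":0,"hand":0},{"tx":0,"ty":0,"tz":0.13,"spin":0,"hand":0},{"tx":0,"ty":0,"tz":0.16,"spin":0,"hand":0},{"tx":0,"ty":0,"tz":0.16,"spin":0,"hand":0}]'
```

```text
time_s: 24.45
position: [0.5053, 0.0386, 0.0731]
tool_rot: [-0.0, 0.995, 0.101, 0.0]
contact_force: [0.2, -0.2, 2.3]
finger_gap: 0.178
finger_force: 45.0
time_s: 25.32
position: [0.5068, 0.0384, 0.2357]
tool_rot: [0.001, 0.995, 0.101, 0.003]
contact_force: [0.1, 0.3, -4.8]
finger_gap: 0.177
finger_force: 45.0
```

```bash
python3 -m crank '[{"tx":0,"ty":0.02,"tz":0,"spin":0,"hand":0},{"tx":0,"ty":0.06,"tz":0,"spin":0,"hand":0},{"tx":0,"ty":0.11,"tz":0,"spin":0,"hand":0},{"tx":0,"ty":0.16,"tz":0,"spin":0,"hand":0},{"tx":0,"ty":0.21,"tz":0,"spin":0,"hand":0},{"tx":0,"ty":0.25,"tz":0,"spin":0,"hand":0},{"tx":0,"ty":0.28,"tz":0,"spin":0,"hand":0},{"tx":0,"ty":0.29,"tz":-0.015,"spin":0,"hand":0},{"tx":0,"ty":0.29,"tz":-0.03,"spin":0,"hand":0},{"tx":0,"ty":0.29,"tz":-0.042,"spin":0,"hand":0},{"tx":0,"ty":0.29,"tz":-0.042,"spin":0,"hand":0},{"tx":0,"ty":0.29,"tz":-0.042,"spin":0,"hand":0}]'
python3 - <<'E'
from h import *
T=wpose();im=ctrl.camera('wrist');cv2.imwrite('pics/w7.png',im);np.save('w7.npy',T);print(T[:3,3])
for cam in('wrist','scene','top'):
    if cam!='wrist':ctrl.camera(cam)
    for l in('handle','tray_upper','tray_lower'):
        for d in ctrl.mark_of(cam,l)[:1]: print(cam,l,round(d['score'],2),np.round(d['centre'],4))
E
```

```text
time_s: 26.82
position: [0.5058, 0.3279, 0.1912]
tool_rot: [-0.0, 0.995, 0.101, 0.0]
contact_force: [0.2, -0.1, -3.8]
finger_gap: 0.178
finger_force: 45.0
[0.50581663 0.32790395 0.19115203]
wrist handle 0.6 [0.5074 0.3276 0.2052]
wrist tray_upper 0.8 [0.5043 0.3297 0.1222]
scene handle 0.79 [0.5089 0.3259 0.206 ]
scene tray_upper 0.68 [0.5101 0.3304 0.1204]
scene tray_lower 0.84 [0.5042 0.325  0.0037]
top handle 0.88 [0.5066 0.329  0.2109]
top tray_upper 0.84 [0.506  0.3261 0.1207]
```

```bash
python3 -m crank '[{"tx":0,"ty":0,"tz":-0.003,"spin":0,"hand":0},{"tx":0,"ty":0,"tz":-0.006,"spin":0,"hand":0},{"tx":0,"ty":0,"tz":-0.009,"spin":0,"hand":0},{"tx":0,"ty":0,"tz":-0.012,"spin":0,"hand":0},{"tx":0,"ty":0,"tz":-0.012,"spin":0,"hand":0}]'
```

```text
time_s: 28.05
position: [0.505, 0.3285, 0.1785]
tool_rot: [0.0, 0.995, 0.101, -0.0]
contact_force: [0.6, 0.2, -4.1]
finger_gap: 0.176
finger_force: 45.0
```

```bash
python3 -m crank '[{"tx":0,"ty":0,"tz":-0.002,"spin":0,"hand":0},{"tx":0,"ty":0,"tz":-0.004,"spin":0,"hand":0},{"tx":0,"ty":0,"tz":-0.0055,"spin":0,"hand":0},{"tx":0,"ty":0,"tz":-0.0055,"spin":0,"hand":0}]'
```

```text
time_s: 28.55
position: [0.5054, 0.3286, 0.1752]
tool_rot: [-0.0, 0.995, 0.101, 0.001]
contact_force: [-2.8, -1.5, 5.1]
finger_gap: 0.179
finger_force: 45.0
```

Seated: contact with the feet at about 0.102. Release, retreat and verify.

```bash
python3 -m crank '[{"tx":0,"ty":0,"tz":0.001,"spin":0,"hand":0.03},{"tx":0,"ty":0,"tz":0.002,"spin":0,"hand":0.06},{"tx":0,"ty":0,"tz":0.002,"spin":0,"hand":0.06},{"tx":0,"ty":0,"tz":0.002,"spin":0,"hand":0.06},{"tx":0,"ty":0,"tz":0.04,"spin":0,"hand":0.06},{"tx":0,"ty":0,"tz":0.1,"spin":0,"hand":0.06},{"tx":0,"ty":-0.03,"tz":0.15,"spin":0,"hand":0.06},{"tx":0,"ty":-0.025,"tz":0.2,"spin":0,"hand":0.06},{"tx":0,"ty":-0.025,"tz":0.237,"spin":0,"hand":0.06},{"tx":0,"ty":-0.025,"tz":0.237,"spin":0,"hand":0.06},{"tx":0,"ty":-0.025,"tz":0.237,"spin":0,"hand":0.06}]'
python3 - <<'E'
from h import *
T=wpose();im=ctrl.camera('wrist');cv2.imwrite('pics/w8.png',im);print(T[:3,3],np.load('w2.npy')[:3,3])
a=cv2.imread('pics/w2.png');d=cv2.absdiff(a,im)[60:235,230:390].max(2);print('diff frac vs start view',(d>40).mean())
s,_=cv2.phaseCorrelate(*[np.float32(cv2.cvtColor(x,cv2.COLOR_BGR2GRAY)[60:235,230:385]) for x in(a,im)]);print('shift px',s)
for cam in('wrist','scene','top'):
    if cam!='wrist':ctrl.camera(cam)
    for l in('handle','tray_upper','tray_lower','pin_long','grow_block','meter','jar'):
        for d in ctrl.mark_of(cam,l)[:1]: print(cam,l,round(d['score'],2),np.round(d['centre'],4))
E
```

```text
time_s: 29.92
position: [0.5046, 0.3033, 0.4091]
tool_rot: [0.0, 0.995, 0.101, -0.001]
contact_force: [-0.8, -0.2, 0.4]
finger_gap: 0.689
finger_force: 0.0
[0.50459817 0.30330743 0.40909777] [0.50493256 0.30471494 0.41256344]
diff frac vs start view 0.10857142857142857
shift px (-1.6458860901418717, -0.6358408263161976)
wrist handle 0.66 [0.5049 0.332  0.1914]
wrist tray_upper 0.65 [0.505  0.3321 0.1035]
wrist tray_lower 0.73 [0.5083 0.332  0.1879]
wrist grow_block 0.74 [0.7689 0.208  0.0009]
wrist meter 0.88 [ 7.87e-01 -1.63e-02 -5.00e-04]
scene handle 0.92 [0.5056 0.3261 0.191 ]
scene tray_upper 0.7 [0.5057 0.3292 0.103 ]
scene tray_lower 0.73 [ 0.5413 -0.2711 -0.0006]
scene pin_long 0.5 [ 0.5369 -0.2696  0.0184]
scene grow_block 0.89 [0.7662 0.2026 0.0021]
scene meter 0.8 [ 0.7872 -0.0215  0.0033]
scene jar 0.75 [ 0.7589 -0.221  -0.0015]
top handle 0.68 [0.5066 0.3296 0.1927]
top tray_upper 0.92 [0.5064 0.3271 0.1065]
top tray_lower 0.74 [ 5.400e-01 -2.763e-01 -3.000e-04]
top pin_long 0.55 [ 0.5434 -0.2777  0.0143]
top grow_block 0.8 [ 0.7633  0.2029 -0.0008]
top meter 0.84 [ 0.7867 -0.0186  0.0034]
top jar 0.86 [ 0.7595 -0.2213  0.0014]
```

Tray is at (0.505,0.328,0.103) as at the start, the view matches the start view to within 2 px (TCP is 1–3 mm different), the pin is home and the bystanders are unmoved. Handing in.

```bash
python3 -c "
from rig import ctrl
print(ctrl.finish_job())"
```

```text
the job is handed in; nothing more can be done
None
```

I handed the job in at about 30 s; the hand-in call gave no verdict. By my last checks, the long pin is home in the green foot's lock plate, the tray is seated back on its crate, and the bystanders are unmoved. I did not touch the short pin.

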